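Tuck the closing strip under the lapped bath cover and hold it down

TASK

Close the front of the laboratory water bath: take the flat steel closing strip that lies on the bench by its handle, slide one long edge under the raised lap of the hinged cover without lifting the cover, and push it home against the step under the lap, square to the bath and with both ends resting on the side rims. Then press the strip down flat onto the front seal and keep it pressed so that I can do up the latches: finish while you are still holding it down. Leave the test-tube rack, flask and tin where they stand.

Things in the scene. Friction and masses are not known exactly. Their poses are not given: they have to be found in the camera images.
- bath: White water bath fixed to the bench, 300 mm deep (x), 280 wide (y); flat steel rim 160 mm high. Origin: centre of its underside; +x points from front wall (nearer the robot) to hinge wall, z up. Tank opening x -125 to +120, y +-110 mm, so the side rims are 30 mm wide. The cover shuts its rear; the front is open. In front of the cover only the seal stands above the rim.
- cover (a joint): Hinge of the 3 mm steel cover, 264 mm wide, lying on the rim from bath x = -27 mm back to its hinge (along bath y, at x = +140 mm, 5 mm above the rim). Value in rad: 0 shut, grows as its front lifts; about 3 N under the lap lifts it. A black knob 34 mm wide stands on it at bath x = +45 mm, top 35 mm above the rim.
- lap_edge (a point): Middle of the lower front edge of the cover's lap (3 mm thick, part of the cover, overhanging to the front): bath x = -55 mm, y = 0, 10 mm above the rim. The gap between rim and lap is 10 mm high and 28 mm deep; it ends at the step, an upright face of the cover at bath x = -27 mm that stops the strip's edge.
- seal (a joint): Rubber seal bar let into the front rim at bath x = -138 mm, 9 mm wide, 216 mm long along bath y. Value in m: 0 standing 6 mm proud of the rim, 0.006 pressed flush. It pushes back with about 1 N at 0 and 6 N at 0.006; the strip's weight alone sinks it only 1 to 2 mm: flat takes about 10 N more down on the handle.
- strip: Closing strip: flat steel plate 120 mm (x) by 256 mm (y), 3 mm thick, 0.3 to 0.5 kg, both long edges alike. Origin: centre of its underside, z up. A black bridge handle runs along its middle (y). Starts flat on the bench left or right of the bath, long side roughly along world x. Home: origin at bath x = -87 mm, y = 0, at rim height, its y along bath y, either way round.
- strip_grip (a point): Centre of the strip's handle bar, 38 mm above the strip's underside; axes as strip. The bar is 12 mm thick (strip x), 16 mm tall, 110 mm long (strip y), on a foot at each end, with 27 mm free beneath it: pinch it across its thickness from above.
- tube_rack: Bystander: wooden test-tube rack with tubes, 220 x 66 mm, 102 mm tall, on the side of the bath where the strip is not. Origin: centre of its underside.
- flask: Bystander: glass conical flask, 82 mm wide, 130 mm tall. Origin: centre of its underside.
- tin: Bystander: open metal tin with a wooden stick in it, 76 mm wide, 100 mm tall (stick up to 190 mm). Origin: centre of its underside.

How it is judged:
By the outcome, as a careful person would: the job done as asked, in the order asked, and still so for the second after the job is handed in, while the arm keeps its last pose, push and grip.
It also fails if it takes over 45 s, if anything falls off the work surface, if the arm or the gripper's body presses on something with over 40 N, if the wrist force passes 120 N, or if a joint passes its speed limit or range.

ROBOT

A 6-joint arm with a two-finger parallel gripper is mounted at the origin on the work surface. World frame = base frame: x ahead of the robot, y to its left, z up, the work surface at z = 0. Lengths are in mm, angles in rad, forces in N, time in s.
With the tool pointing down it reaches from about 275 to 975 mm from the base axis. Payload 8.4 kg.
Tool frame: the origin (TCP) lies at the very end of the fingers, on their centre line; the grasp point (between the pads) lies 19 mm behind it; x points along the fingers, z is the direction in which the jaws open and shut, and the axes are right-handed (so a half turn about x gives the same grasp; the last joint's range is limited). The gripper opens to 92 mm and grips with 3 to 60 N. Pads are 20 mm wide; open, the fingers measure 128 mm over their backs; the gripper's body (75 mm by 189 mm) begins 69 mm behind the grasp point.
Start: joints at [-1.14, 0.353, 1.633, -0, 1.155, -0.002], TCP at [262.133, -567.375, 214.583] pointing down, gripper open.
Joint ranges: [-2.63, 2.63], [-0.92, 2.1], [0.06, 2.66], [-1.3, 4.44], [0, 2.69], [-3.02, 3.02]. Speed limits (rad/s): [2.22, 2.22, 2.79, 3.14, 3.14, 3.14].

INTERFACE

Orientations are given as a unit quaternion [w, x, y, z].
In Python, from plant import manip, optics, ticket gives the robot as it stands.
- The arm moves only by the tool servo_tool, never from a script. Its argument "commands" is a list of rows, each a list of 7 numbers: the closure, from 0 (fully open) to 1 (shut), then the shift along the world's x, y, z in mm, then the turn, a rotation vector about the world's x, y, z in degrees. A call has 1 to 12 rows; each row shifts and turns the commanded pose from where the row before left it; what a row does not reach is not made up. A row lasts 1/8 s, in which the tool goes at most 62.5 mm and 10.7 degrees, less where a joint would pass 70% of its speed; a pose out of reach is approached as far as the arm can. A call is refused whole if a number of a shift passes 62.5 or a number of a turn 10.7, either way. A call with a gripper value outside its range is refused whole. The fingers move at their own pace and stop on an object; "newtons" is the grip in N (left out, the last holds). Time passes only in rows, so rows that do not move let the fingers close. It gives the time, the measured TCP pose, the force and the opening at its end, in the units of the state.
- manip.observe(): the state, without advancing time (a new reading comes with each control period).
- optics.get_image(name): name is "side" or "top" or "wrist"; returns a dict with "color" (400x640x3 uint8, red, green, blue), "fx", "fy", "cx", "cy" (pixels), "rvec" (rotation vector, rad) and "tvec" (3), from world to camera coordinates, as OpenCV has them. Camera axes: x right, y down, z forward; pixel columns grow to the right and rows downward; lengths in mm; the calibration is good to about 2 mm. A picture is of the moment at which its call begins. There is no depth.
- ticket.hand_in(): hands the job in, once; it reports no verdict.
The state is a dict: "time": time; "qpos": joint angles; "dq": joint speeds; "joint_torque": joint torques, N m; "ee_pos": TCP position; "tool_rot": TCP orientation; "wrist_force": force on the tool from outside, world axes, zero at the start; "moment": the same for the moment, N m; "width": finger opening in mm.
Only numpy, scipy, OpenCV 4.12 (cv2) and the standard library are available. Lean on these libraries where they do the work, as an engineer would, in place of code of your own. Each camera call takes 0.05 s, during which the arm holds its last target.

## Working session

There is one attempt and no reset: what is moved stays moved. The work goes in short steps, Python scripts to look and compute and a tool call to move; the robot and the scene stay as the last step left them, time stands still between calls to the robot, and variables do not carry over. Pictures are saved under pics/ and viewed, and the job is handed in when it is done.

Besides the shell and the picture viewer there is one more tool, called after ">>>" by a JSON object that holds its "method" and its "body". servo_tool: Moves the arm, as the interface text tells. Its arguments: {"type":"object","properties":{"commands":{"type":"array","items":{"type":"array","items":{"type":"number"}}},"newtons":{"type":"number"}},"required":["commands"]}

```bash
ls; mkdir -p pics; python3 - <<'E'
from plant import manip, optics
import cv2
print(manip.observe())
for n in ["side","top","wrist"]:
    d=optics.get_image(n); cv2.imwrite(f"pics/{n}0.png",d["color"][:,:,::-1])
    print(n,d["fx"],d["fy"],d["cx"],d["cy"],d["rvec"],d["tvec"])
E
```

```text
pics
{'time': 0.0, 'qpos': array([-1.14038429e+00,  3.53649249e-01,  1.63410642e+00, -2.16547088e-05,
        1.15520546e+00, -2.38169192e-03]), 'dq': array([-0.00046873,  0.00016082, -0.0012859 ,  0.00068998, -0.00035428,
        0.00022959]), 'joint_torque': array([ 1.69772775e-03, -5.93838108e+01, -3.34211540e+01,  6.97370782e-02,
        2.33664498e-02, -1.20195564e-04]), 'ee_pos': array([ 261.93214089, -566.93139338,  213.87486935]), 'tool_rot': array([ 0.59528544,  0.38123582,  0.59610696, -0.38072429]), 'wrist_force': array([-0.73303385, -0.75235569, -0.07195493]), 'moment': array([-0.0069315 ,  0.00724564, -0.0139752 ]), 'width': 91.86179663490074}
side 448.28971850372153 448.28971850372153 323.8260329684038 209.7849503878034 [ 0.3277683  -2.84633782  1.08796903] [ 600.54140302  205.23955295 1242.34374195]
top 416.5915830611053 416.5915830611053 316.7527293148286 203.04086478655404 [ 2.17448532 -2.18013999  0.128849  ] [  -6.14928742  600.17019077 1119.76412973]
wrist 326.8029363095488 326.8029363095488 325.9619061777056 196.64051505248767 [-2.43897917  1.55938707  0.22531502] [-623.89657801  -32.31505228  392.23132641]
```

View pics/side0.png

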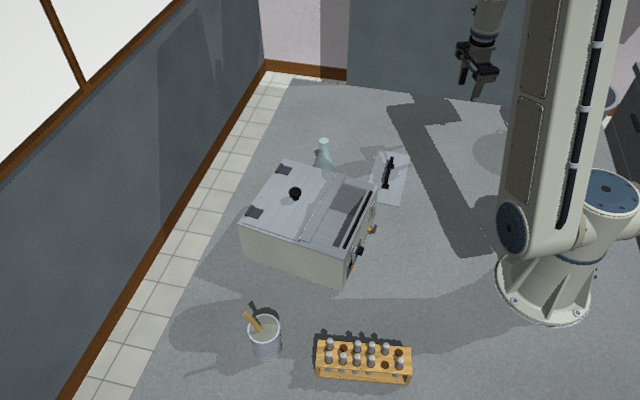

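View pics/top0.png

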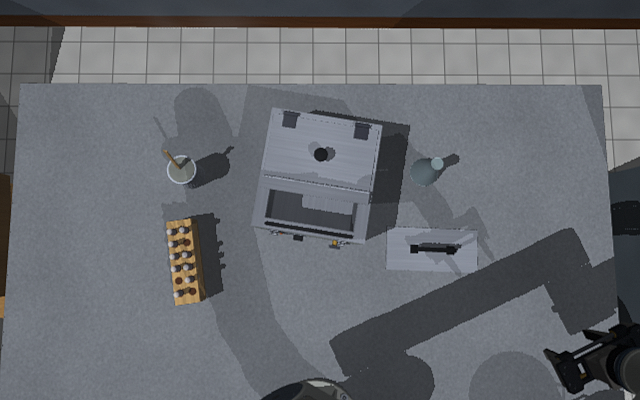

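View pics/wrist0.png

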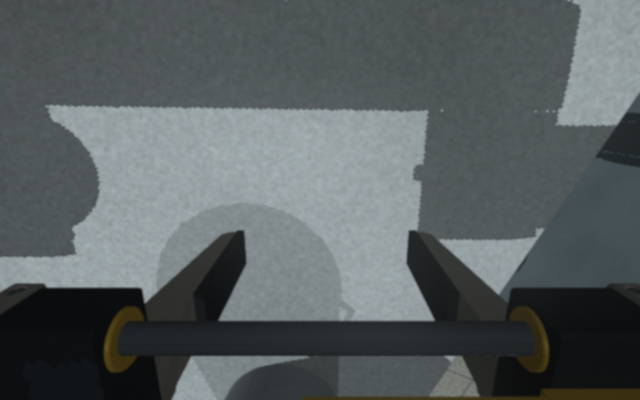

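```bash
cat > h.py <<'E'
import numpy as np, cv2
from plant import manip, optics
def cam(d):
    K=np.array([[d["fx"],0,d["cx"]],[0,d["fy"],d["cy"]],[0,0,1]])
    return K,np.array(d["rvec"],float),np.array(d["tvec"],float)
def ray(d,uv,z):
    K,r,t=cam(d);R=cv2.Rodrigues(r)[0]
    c=-R.T@t; v=R.T@np.linalg.inv(K)@np.array([uv[0],uv[1],1.])
    return c+v*(z-c[2])/v[2]
def proj(d,P):
    K,r,t=cam(d); return cv2.projectPoints(np.array(P,float).reshape(-1,1,3),r,t,K,None)[0].reshape(-1,2)
def crop(d,name,x0,y0,x1,y1,s):
    im=d["color"][y0:y1,x0:x1,::-1]; cv2.imwrite(name,cv2.resize(np.ascontiguousarray(im),None,fx=s,fy=s,interpolation=cv2.INTER_CUBIC))
E
python3 - <<'E'
from h import *
d=optics.get_image("top")
for p in [(387,228),(477,231),(477,272),(387,269)]: print(ray(d,p,3).round())
for p in [(253,226),(363,242),(380,124),(274,108)]: print(ray(d,p,160).round())
crop(d,"pics/t1.png",240,95,400,255,5 if 0 else 3.7)
crop(d,"pics/t2.png",375,215,495,285,6)
s=optics.get_image("side"); crop(s,"pics/s1.png",230,130,420,295,3.5)
E
```

```text
[ 532. -206.    3.]
[ 523. -461.    3.]
[ 408. -456.    3.]
[ 418. -204.    3.]
[531. 150. 160.]
[ 492. -118.  160.]
[ 786. -165.  160.]
[826. 101. 160.]
```

View pics/t1.png

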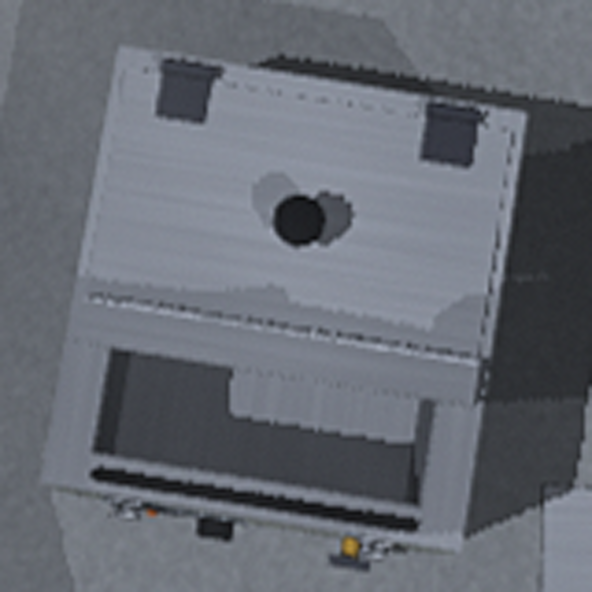

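View pics/t2.png

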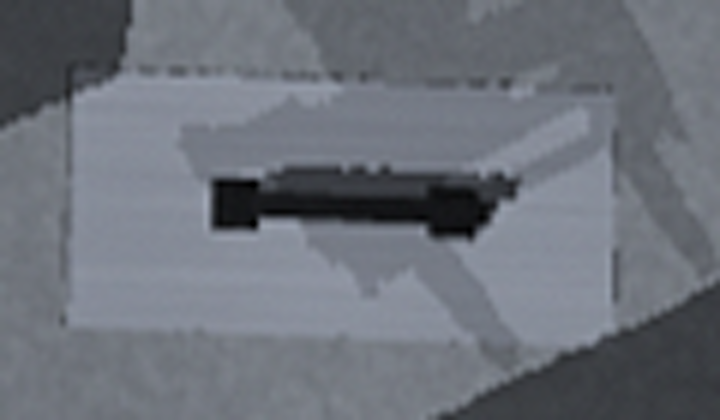

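View pics/s1.png

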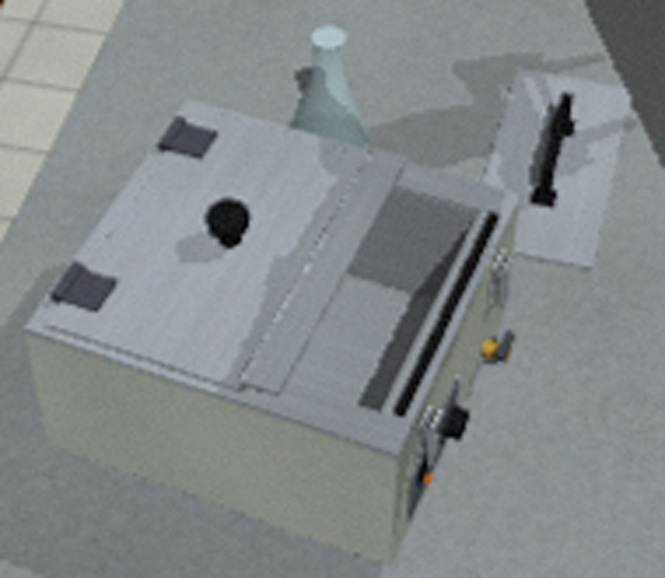

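```bash
cat > fit.py <<'E'
from h import *
from scipy.optimize import least_squares
def fit(items,x0):
    # items: (d, pts local Nx3, uv Nx2)
    def f(p):
        c,s=np.cos(p[2]),np.sin(p[2]);R=np.array([[c,-s,0],[s,c,0],[0,0,1]])
        return np.concatenate([(proj(d,np.array(P,float)@R.T+[p[0],p[1],0])-uv).ravel() for d,P,uv in items])
    r=least_squares(f,x0); return r.x,f(r.x).reshape(-1,2)
def cr(x0,y0,s,pts): return (np.array(pts,float)+.5)/s-.5+[x0,y0]
E
python3 - <<'E'
from fit import *
d=optics.get_image("top"); s=optics.get_image("side")
C=[(-150,140,160),(-150,-140,160),(150,-140,160),(150,140,160)]
ut=cr(240,95,3.7,[(45,487),(465,550),(527,112),(122,47)])
S=[(-138,108,166),(-138,-108,166)]
us=cr(230,130,3.5,[(400,453),(518,190),(185,100),(27,328)])
for it in ([(d,C,ut)],[(s,C,us)],[(d,C,ut),(s,C,us)]):
    p,r=fit(it,[650,0,-.15]); print(p.round(3)); print(r.round(1).tolist())
# strip
C=[(60,128,3),(60,-128,3),(-60,-128,3),(-60,128,3)]
ut=cr(375,215,6,[(72,70),(614,92),(614,345),(66,324)])
us=cr(230,130,3.5,[(489,160),(518,70),(632,88),(592,266)]) 
p,r=fit([(d,C,ut)],[470,-330,-0]); print(p.round(3),r.round(1).tolist())
print(proj(s,np.array(C)@np.eye(3)+[p[0],p[1],0]))
print(us)
# handle in world
H=cr(375,215,6,[(212,203),(490,210)])
for h in H: print(ray(d,h,46))
E
```

```text
[ 6.57592e+02 -9.04300e+00 -1.58000e-01]
[[-0.1, -0.3], [0.3, 0.4], [0.5, -0.2], [-0.6, 0.1]]
[ 6.56642e+02 -6.13300e+00 -1.53000e-01]
[[0.3, -0.2], [0.5, 0.2], [-0.0, -0.7], [-0.8, 0.4]]
[ 6.57253e+02 -8.11500e+00 -1.56000e-01]
[[-0.4, -0.1], [-0.0, 0.5], [0.0, -0.2], [-1.1, 0.3], [0.0, -0.8], [0.4, -0.2], [0.1, -1.2], [-0.8, -0.4]]
[ 4.72355e+02 -3.30272e+02 -4.30000e-02] [[0.0, -0.3], [-0.0, -0.4], [-0.1, 0.4], [0.1, 0.3]]
[[363.26617826 199.08823436]
 [375.22255716 148.68073354]
 [408.57046441 153.76356893]
 [400.34223694 205.38303854]]
[[369.35714286 175.35714286]
 [377.64285714 149.64285714]
 [410.21428571 154.78571429]
 [398.78571429 205.64285714]]
[ 474.81057524 -258.96323912   46.        ]
[ 471.22071904 -384.84656454   46.        ]
```

```bash
cat > ori.py <<'E'
from h import *
from scipy.spatial.transform import Rotation as Ro
def tool(o=None):
    o=o or manip.observe(); q=o["tool_rot"]; return Ro.from_quat([q[1],q[2],q[3],q[0]]).as_matrix()
def rep(bath=(657.3,-8.1,-.156)):
    o=manip.observe();R=tool(o)
    zz=R[:,2]; print("t",o["time"],"ee",o["ee_pos"].round(1),"F",o["wrist_force"].round(1),"M",o["moment"].round(2),"w",round(o["width"],1))
    print("x axis",R[:,0].round(3),"z axis",zz.round(4),"z yaw deg",np.degrees(np.arctan2(zz[1],zz[0])).round(2),"q",o["qpos"].round(2))
    return o,R
E
python3 - <<'E'
from ori import *
rep()
E
```

```text
t 0.35 ee [ 262.1 -567.3  214.4] F [-0.6 -0.1  0.2] M [-0.01 -0.04 -0.07] w 91.7
x axis [-0.  0. -1.] z axis [ 4.195e-01 -9.078e-01 -3.000e-04] z yaw deg -65.2 q [-1.14  0.35  1.63  0.    1.16 -0.  ]
```

>>> {"method": "servo_tool", "body": {"commands": [[0,30,34,-8,0,0,9],[0,30,34,-8,0,0,9],[0,30,34,-8,0,0,9],[0,30,34,-8,0,0,9],[0,30,34,-8,0,0,9],[0,30,34,-8,0,0,9],[0,30,33,-8,0,0,8.7],[0,0,0,0,0,0,0]]}}

```text
time: 1.35
ee_pos: [473.4, -328.2, 158.0]
tool_rot: [0.707, 0.014, 0.707, -0.014]
wrist_force: [-0.6, -0.5, -0.1]
width: 91.9
```

```bash
python3 - <<'E'
from ori import *
rep()
w=optics.get_image("wrist"); cv2.imwrite("pics/w1.png",w["color"][:,:,::-1])
s=optics.get_image("side"); crop(s,"pics/s2.png",230,110,430,260,4)
from scipy.spatial.transform import Rotation as Ro
b=np.array([472.4,-330.3,0]);R=Ro.from_euler('z',-.043).as_matrix()
for n,P in [("C",[(60,128,3),(60,-128,3),(-60,-128,3),(-60,128,3)]),("H",[(6,55,46),(6,-55,46),(-6,-55,46),(-6,55,46)])]:
    print(n,proj(w,np.array(P,float)@R.T+b).round(0).tolist(),proj(s,np.array(P,float)@R.T+b).round(1).tolist())
E
```

```text
t 1.35 ee [ 473.4 -328.2  158. ] F [-0.6 -0.5 -0.1] M [-0.03 -0.1   0.  ] w 91.9
x axis [-0.001  0.001 -1.   ] z axis [ 9.992e-01 -3.940e-02 -6.000e-04] z yaw deg -2.26 q [-0.61  0.34  1.79  0.    1.01 -0.57]
C [[392.0, 49.0], [378.0, 294.0], [272.0, 293.0], [261.0, 48.0]] [[361.7, 198.2], [376.8, 148.5], [410.0, 154.5], [398.5, 205.6]]
H [[333.0, 134.0], [332.0, 252.0], [319.0, 252.0], [319.0, 134.0]] [[383.7, 176.7], [389.5, 155.1], [393.0, 155.7], [387.3, 177.4]]
```

View pics/w1.png

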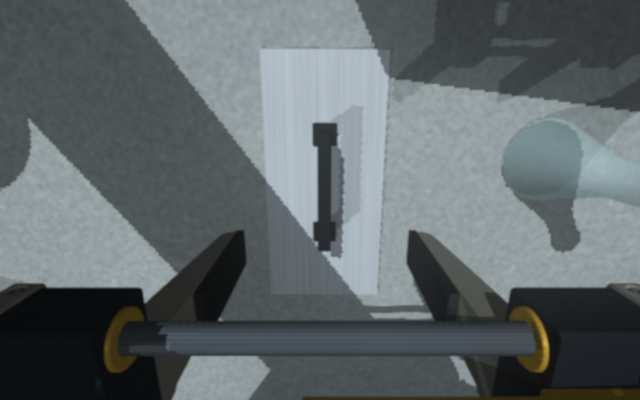

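View pics/s2.png

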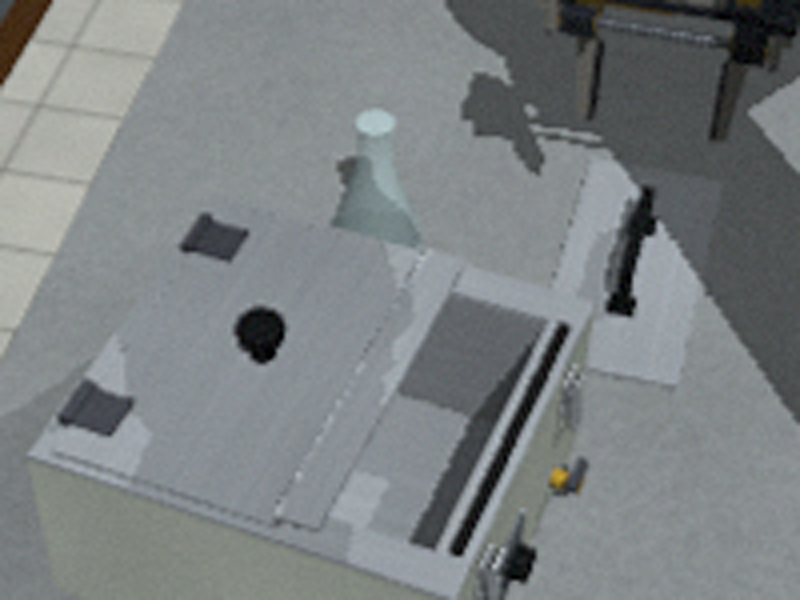

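>>> {"method": "servo_tool", "body": {"commands": [[0,-1,-2,-30,0,0,-0.2],[0,0,0,-40,0,0,0],[0,0,0,-35,0,0,0],[0,0,0,-20,0,0,0],[0,0,0,-14,0,0,0],[0,0,0,0,0,0,0]], "newtons": 50}}

```text
time: 2.2
ee_pos: [470.3, -332.8, 19.1]
tool_rot: [0.707, 0.017, 0.707, -0.017]
wrist_force: [-0.6, -0.0, 0.7]
width: 92.2
```

```bash
python3 - <<'E'
from ori import *
rep()
w=optics.get_image("wrist"); cv2.imwrite("pics/w2.png",w["color"][:,:,::-1])
E
```

```text
t 2.2 ee [ 470.3 -332.8   19.1] F [-0.6 -0.   0.7] M [-0.06 -0.08  0.03] w 92.2
x axis [-0.001  0.001 -1.   ] z axis [ 0.9988 -0.0488 -0.001 ] z yaw deg -2.8 q [-0.62  0.53  1.87 -0.    0.74 -0.57]
```

View pics/w2.png

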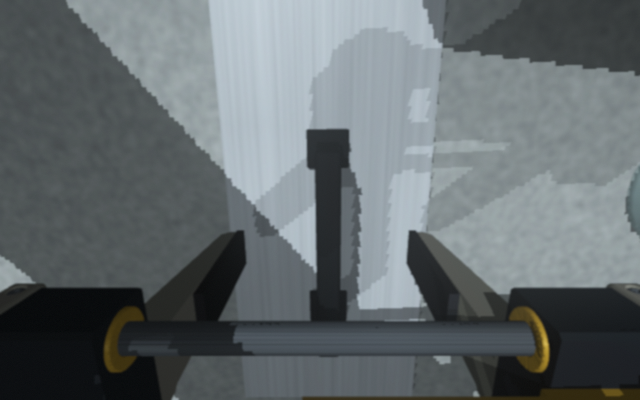

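```bash
python3 - <<'E'
from ori import *
o,R=rep()
w=optics.get_image("wrist")
for z in (40,46): 
  for u in [(332,130),(332,165),(329,290),(329,320)]: print(u,z,ray(w,u,z).round(1))
print(proj(w,[o["ee_pos"],o["ee_pos"]+[0,0,19]]))
d=optics.get_image("top"); crop(d,"pics/t3.png",375,205,495,285,6)
E
```

```text
t 2.25 ee [ 470.9 -333.    19.8] F [-0.   0.3  0.3] M [-0.08 -0.12 -0.01] w 92.1
x axis [-0. -0. -1.] z axis [ 9.988e-01 -4.830e-02 -1.000e-04] z yaw deg -2.77 q [-0.62  0.53  1.87 -0.    0.74 -0.57]
(332, 130) 40 [ 476.6 -266.5   40. ]
(332, 165) 40 [ 475.9 -282.5   40. ]
(329, 290) 40 [ 471.5 -348.5   40. ]
(329, 320) 40 [ 470.6 -366.8   40. ]
(332, 130) 46 [ 476.5 -266.    46. ]
(332, 165) 46 [ 475.8 -281.4   46. ]
(329, 290) 46 [ 471.6 -344.7   46. ]
(329, 320) 46 [ 470.8 -362.3   46. ]
[[326.44277019 246.42284717]
 [326.45048912 262.19456548]]
```

View pics/t3.png

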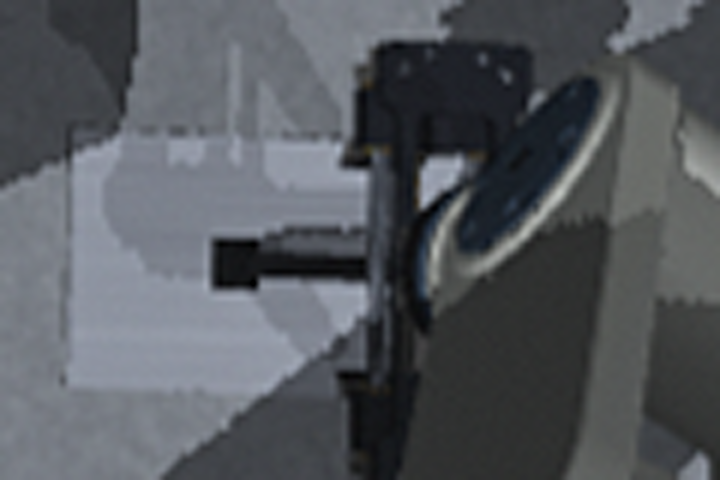

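>>> {"method": "servo_tool", "body": {"commands": [[0,2,2,0,0,0,0.3],[1,0,0,0,0,0,0],[1,0,0,0,0,0,0],[1,0,0,0,0,0,0],[1,0,0,0,0,0,0],[1,0,0,0,0,0,0],[1,0,0,0,0,0,0],[1,0,0,0,0,0,0]], "newtons": 50}}

```text
time: 3.35
ee_pos: [473.1, -330.4, 19.6]
tool_rot: [0.707, 0.015, 0.707, -0.015]
wrist_force: [0.6, 0.1, 0.5]
width: 23.7
```

```bash
python3 - <<'E'
from ori import *
rep()
E
```

```text
t 3.35 ee [ 473.1 -330.4   19.6] F [0.6 0.1 0.5] M [-0.01 -0.1  -0.02] w 23.7
x axis [-0.  0. -1.] z axis [ 9.991e-01 -4.190e-02 -1.000e-04] z yaw deg -2.4 q [-0.61  0.53  1.87 -0.    0.74 -0.57]
```

>>> {"method": "servo_tool", "body": {"commands": [[1,0,0,0,0,0,0],[1,0,0,0,0,0,0],[1,0,0,0,0,0,0],[1,0,0,0,0,0,0]]}}

```text
time: 3.85
ee_pos: [472.7, -330.2, 19.5]
tool_rot: [0.707, 0.015, 0.707, -0.015]
wrist_force: [-3.8, -0.4, 2.9]
width: 11.3
```

```bash
python3 - <<'E'
from ori import *
rep()
E
```

```text
t 3.85 ee [ 472.7 -330.2   19.5] F [-3.8 -0.4  2.9] M [-0.08  0.56 -0.03] w 11.3
x axis [-0.001  0.    -1.   ] z axis [ 9.991e-01 -4.190e-02 -7.000e-04] z yaw deg -2.4 q [-0.61  0.53  1.87 -0.    0.74 -0.57]
```

>>> {"method": "servo_tool", "body": {"commands": [[1,0,0,15,0,0,0],[1,0,0,35,0,0,0],[1,0,0,50,0,0,0],[1,0,0,50,0,0,0],[1,0,0,35,0,0,0],[1,0,0,15,0,0,0],[1,0,0,0,0,0,0],[1,0,0,0,0,0,0]]}}

```text
time: 4.85
ee_pos: [472.3, -329.7, 217.9]
tool_rot: [0.706, 0.015, 0.708, -0.014]
wrist_force: [-1.0, -0.4, -5.4]
width: 11.2
```

```bash
python3 - <<'E'
from ori import *
rep()
w=optics.get_image("wrist"); cv2.imwrite("pics/w3.png",w["color"][:,:,::-1])
s=optics.get_image("side"); crop(s,"pics/s3.png",230,80,480,260,3)
E
```

```text
t 4.85 ee [ 472.3 -329.7  217.9] F [-1.  -0.4 -5.4] M [-0.04 -0.07 -0.03] w 11.2
x axis [-0.002  0.002 -1.   ] z axis [ 0.9991 -0.0419 -0.0023] z yaw deg -2.4 q [-0.61  0.28  1.73  0.    1.13 -0.57]
```

View pics/w3.png

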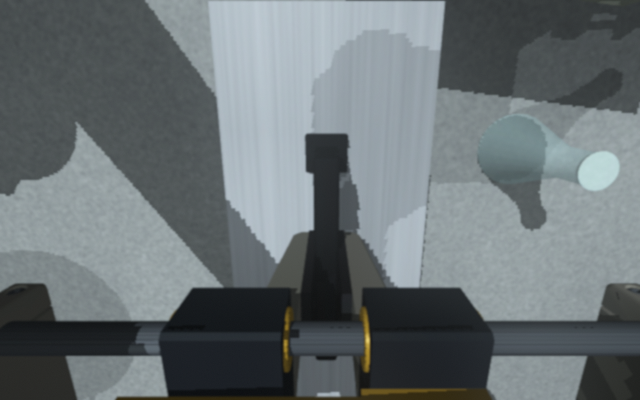

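View pics/s3.png

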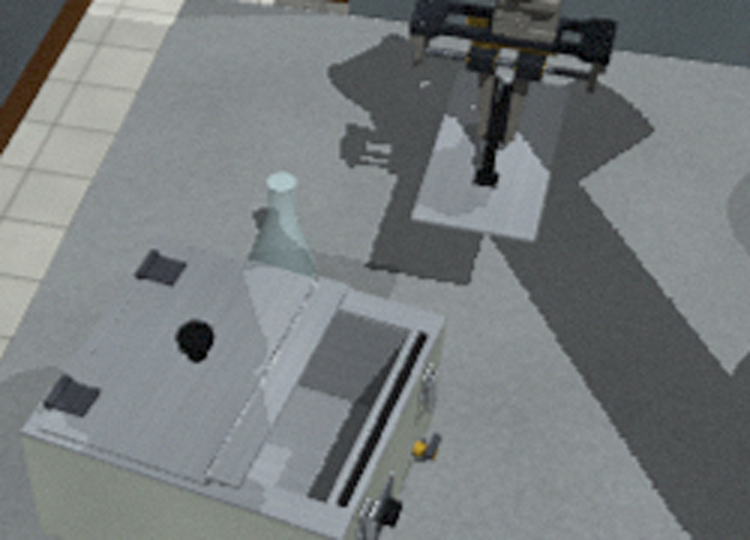

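>>> {"method": "servo_tool", "body": {"commands": [[1,3,15,5,0,0,-0.5],[1,3,25,5,0,0,-0.5],[1,4,35,0,0,0,-0.6],[1,4,35,0,0,0,-0.6],[1,4,35,0,0,0,-0.6],[1,4,35,0,0,0,-0.6],[1,3,35,0,0,0,-0.6],[1,3,35,0,0,0,-0.5],[1,3,35,0,0,0,-0.5],[1,3,25,0,0,0,-0.5],[1,3,20,0,0,0,-0.5],[1,3,14,0,0,0,-0.5]]}}

```text
time: 6.45
ee_pos: [512.8, 15.2, 229.5]
tool_rot: [0.705, 0.055, 0.705, -0.055]
wrist_force: [0.5, 0.3, -4.3]
width: 11.4
```

>>> {"method": "servo_tool", "body": {"commands": [[1,0,0,0,0,0,0],[1,0,0,0,0,0,0],[1,0,0,0,0,0,0]]}}

```text
time: 6.82
ee_pos: [513.0, 13.0, 229.5]
tool_rot: [0.705, 0.055, 0.705, -0.055]
wrist_force: [1.0, -0.2, -4.6]
width: 11.3
```

```bash
python3 - <<'E'
from ori import *
rep()
w=optics.get_image("wrist"); cv2.imwrite("pics/w4.png",w["color"][:,:,::-1])
s=optics.get_image("side"); crop(s,"pics/s4.png",230,80,430,280,3)
d=optics.get_image("top"); crop(d,"pics/t4.png",230,85,400,285,3)
E
```

```text
t 6.825 ee [513.   13.  229.5] F [ 1.  -0.2 -4.6] M [-0.04 -0.06 -0.01] w 11.3
x axis [-0. -0. -1.] z axis [ 9.878e-01 -1.555e-01 -2.000e-04] z yaw deg -8.95 q [ 0.02  0.16  1.85 -0.    1.13  0.18]
```

View pics/w4.png

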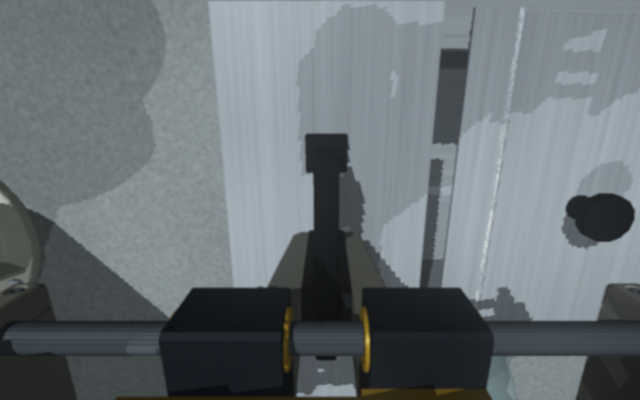

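View pics/s4.png

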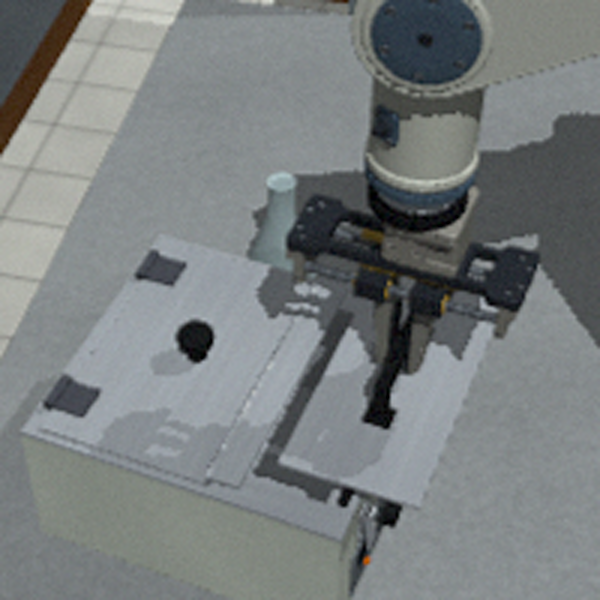

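View pics/t4.png

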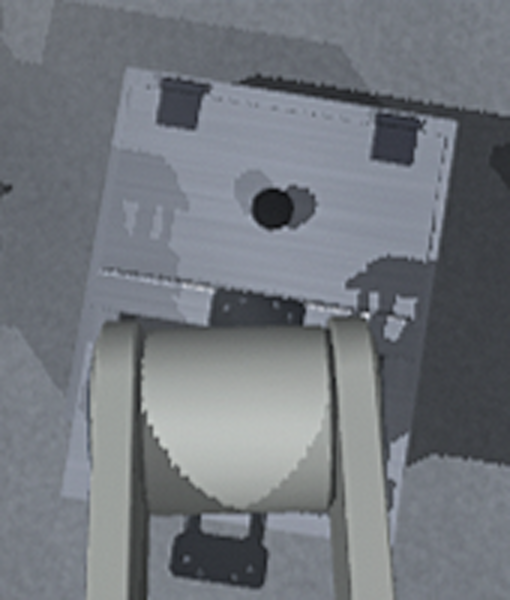

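```bash
cat > pr.py <<'E'
from ori import *
BX,BY,BA=657.3,-8.1,-.156
def b2w(P):
    return np.array(P,float)@Ro.from_euler('z',BA).as_matrix().T+[BX,BY,0]
def strip_pose(off=19.5):
    o=manip.observe();R=tool(o)
    # strip frame: x=tool z, z=-tool x, y = z cross x
    S=np.column_stack([R[:,2],np.cross(-R[:,0],R[:,2]),-R[:,0]])
    org=o["ee_pos"]+R[:,0]*(-19.5)*-1
    return org,S
def inbath():
    org,S=strip_pose(); Rb=Ro.from_euler('z',BA).as_matrix()
    P=np.array([[60,128,0],[60,-128,0],[-60,-128,0],[-60,128,0],[0,0,0]])@S.T+org
    Q=(P-[BX,BY,160])@Rb; print(Q.round(1).tolist())
E
python3 - <<'E'
from pr import *
inbath()
w=optics.get_image("wrist"); s=optics.get_image("side")
org,S=strip_pose()
L=b2w([(-55,132,173),(-55,0,173),(-55,-132,173)])
P=np.array([[60,128,3],[60,-128,3],[-60,-128,3],[-60,128,3]])@S.T+org
print("wrist",proj(w,L).round(1).tolist(),proj(w,P).round(1).tolist())
print("side lap",proj(s,L).round(1).tolist(),proj(s,P).round(1).tolist())
crop(w,"pics/w5.png",400,0,640,300,2.5)
crop(s,"pics/s5.png",290,160,420,260,6)
E
```

```text
[[-85.8, 126.6, 50.1], [-85.8, -129.4, 50.1], [-205.8, -129.4, 50.1], [-205.8, 126.6, 50.1], [-145.8, -1.4, 50.1]]
wrist [[472.9, 10.2], [450.3, 211.8], [433.8, 359.7]] [[444.9, 0.6], [409.1, 398.4], [243.8, 398.3], [208.3, 0.8]]
side lap [[309.6, 241.1], [329.0, 205.0], [345.9, 173.5]] [[321.8, 233.1], [356.6, 166.5], [398.4, 177.9], [369.0, 248.1]]
```

View pics/w5.png

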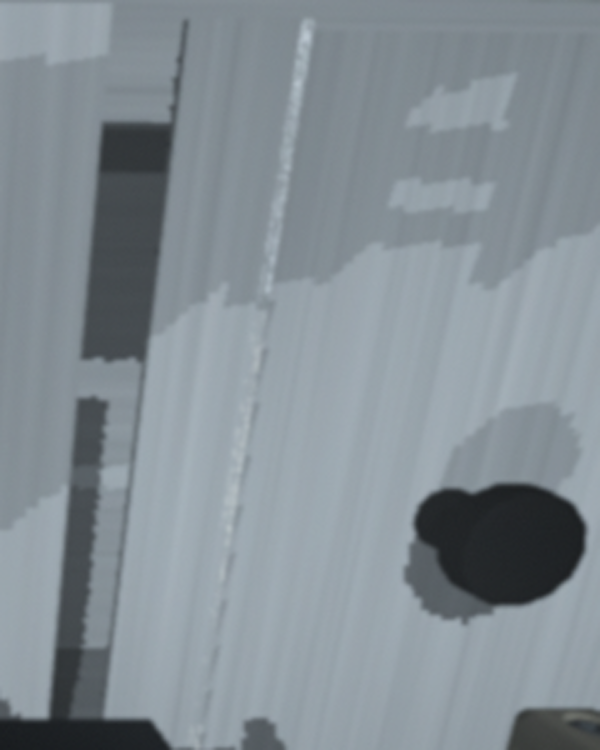

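View pics/s5.png

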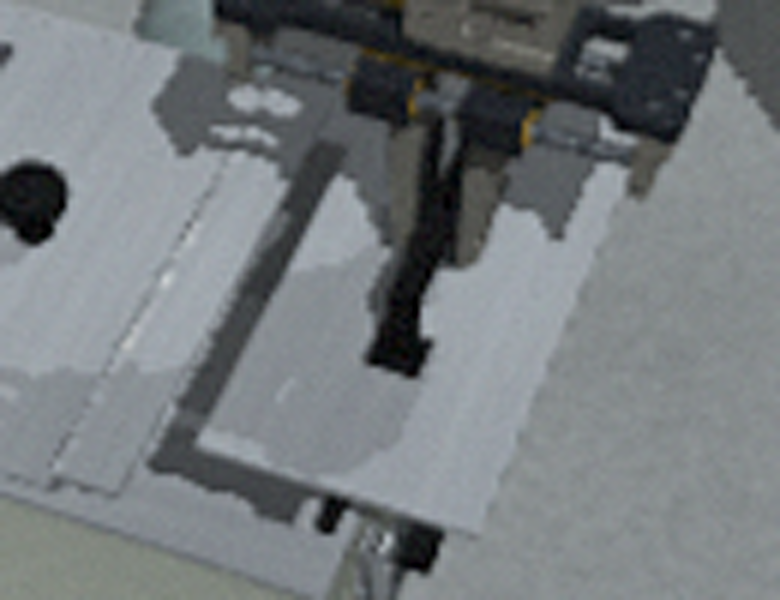

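>>> {"method": "servo_tool", "body": {"commands": [[1,0.3,2,0,0.3,1.8,0],[1,0,0,0,0.24,1.66,0],[1,0,0,-10,0,0,0],[1,0,0,-15,0,0,0],[1,0,0,-12,0,0,0],[1,0,0,-7,0,0,0],[1,0,0,0,0,0,0],[1,0,0,0,0,0,0]]}}

```text
time: 8.07
ee_pos: [513.6, 15.6, 185.9]
tool_rot: [0.683, 0.057, 0.726, -0.053]
wrist_force: [-0.2, -0.3, -4.1]
width: 11.4
```

```bash
python3 - <<'E'
from pr import *
rep(); inbath()
s=optics.get_image("side")
crop(s,"pics/s6.png",290,160,420,260,6)
E
```

```text
t 8.075 ee [513.6  15.6 185.9] F [-0.2 -0.3 -4.1] M [-0.02 -0.1   0.05] w 11.4
x axis [-0.06   0.009 -0.998] z axis [ 0.9861 -0.1545 -0.0606] z yaw deg -8.9 q [0.02 0.25 1.85 0.01 1.1  0.17]
[[-87.0, 129.2, 2.9], [-86.8, -126.8, 2.8], [-206.6, -126.9, 10.1], [-206.8, 129.1, 10.1], [-146.8, 1.1, 6.5]]
```

View pics/s6.png

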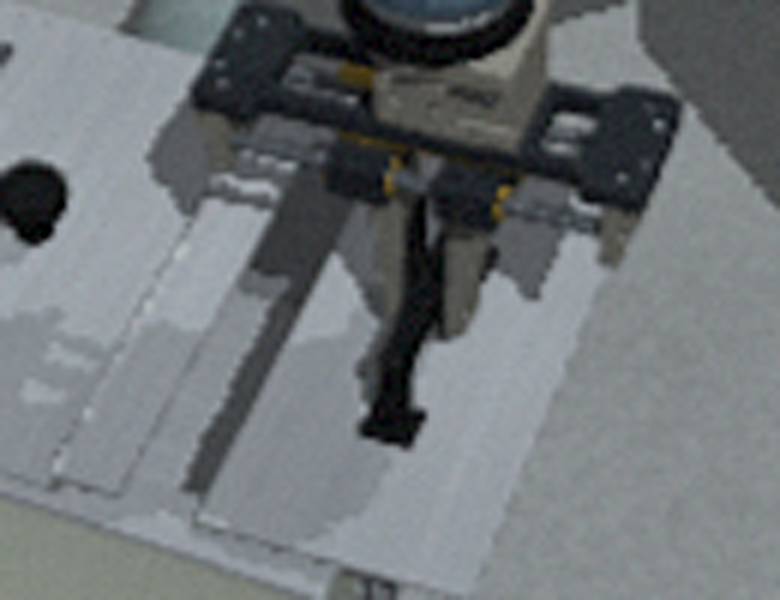

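>>> {"method": "servo_tool", "body": {"commands": [[1,8,-1.3,0,0,0,0],[1,8,-1.2,0,0,0,0],[1,8,-1.3,0,0,0,0],[1,7,-1.1,0,0,0,0],[1,5,-0.8,0,0,0,0],[1,4,-0.6,0,0,0,0],[1,0,0,0,0,0,0]]}}

```text
time: 9.0
ee_pos: [553.6, 9.3, 185.5]
tool_rot: [0.683, 0.057, 0.726, -0.053]
wrist_force: [-0.1, -0.8, -4.1]
width: 11.7
```

```bash
python3 - <<'E'
from pr import *
rep(); inbath()
s=optics.get_image("side")
crop(s,"pics/s7.png",270,150,410,265,5)
w=optics.get_image("wrist"); cv2.imwrite("pics/w7.png",w["color"][:,:,::-1])
E
```

```text
t 9.0 ee [553.6   9.3 185.5] F [-0.1 -0.8 -4.1] M [-0.08 -0.13  0.02] w 11.7
x axis [-0.06   0.009 -0.998] z axis [ 0.9861 -0.1545 -0.0611] z yaw deg -8.91 q [0.01 0.31 1.77 0.01 1.12 0.16]
[[-46.5, 129.1, 2.4], [-46.4, -126.9, 2.4], [-166.1, -126.9, 9.7], [-166.3, 129.1, 9.7], [-106.3, 1.1, 6.1]]
```

View pics/s7.png

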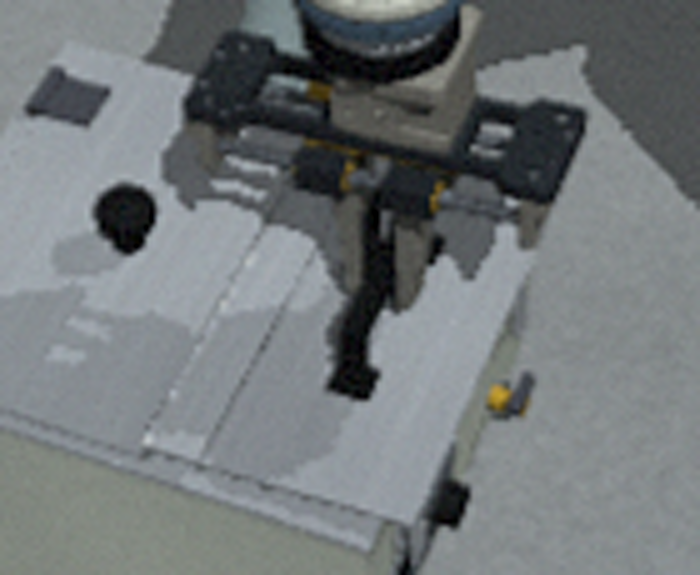

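View pics/w7.png

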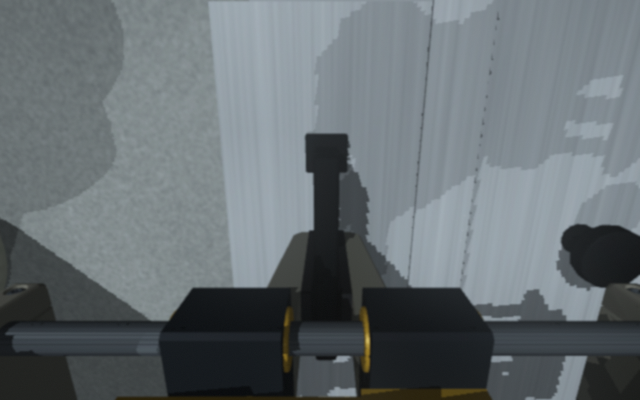

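>>> {"method": "servo_tool", "body": {"commands": [[1,5,-0.8,0,0,0,0],[1,5,-0.8,0,0,0,0],[1,3,-0.5,0,0,0,0],[1,2,-0.3,0,0,0,0],[1,0,0,0,0,0,0]]}}

```text
time: 9.72
ee_pos: [568.5, 6.9, 185.5]
tool_rot: [0.683, 0.057, 0.726, -0.053]
wrist_force: [-0.6, -0.2, -4.1]
width: 11.8
```

>>> {"method": "servo_tool", "body": {"commands": [[1,1,-0.15,0,0,0,0],[1,1,-0.15,0,0,0,0],[1,0,0,0,0,0,0]]}}

```text
time: 10.1
ee_pos: [570.5, 6.6, 185.6]
tool_rot: [0.683, 0.057, 0.726, -0.053]
wrist_force: [0.2, 0.3, -5.3]
width: 11.3
```

>>> {"method": "servo_tool", "body": {"commands": [[1,1,-0.15,0,0,0,0],[1,0.5,-0.1,0,0,0,0],[1,0,0,0,0,0,0]]}}

```text
time: 10.48
ee_pos: [571.9, 6.4, 185.5]
tool_rot: [0.683, 0.057, 0.726, -0.053]
wrist_force: [-0.8, -0.4, -4.3]
width: 11.4
```

```bash
python3 - <<'E'
from pr import *
rep(); inbath()
E
```

```text
t 10.475 ee [571.9   6.4 185.5] F [-0.8 -0.4 -4.3] M [ 0.   -0.12 -0.03] w 11.4
x axis [-0.061  0.009 -0.998] z axis [ 0.9861 -0.1546 -0.0613] z yaw deg -8.91 q [0.   0.33 1.73 0.01 1.14 0.15]
[[-28.0, 129.1, 2.4], [-27.9, -126.9, 2.4], [-147.7, -127.0, 9.8], [-147.8, 129.0, 9.8], [-87.8, 1.0, 6.1]]
```

>>> {"method": "servo_tool", "body": {"commands": [[1,0.5,-0.1,0,0,0,0],[1,0.5,-0.1,0,0,0,0],[1,0,0,0,0,0,0]]}}

```text
time: 10.85
ee_pos: [572.6, 6.3, 185.5]
tool_rot: [0.683, 0.057, 0.726, -0.053]
wrist_force: [-2.1, 1.7, -4.3]
width: 11.5
```

>>> {"method": "servo_tool", "body": {"commands": [[1,0.5,-0.1,0,0,0,0],[1,0.5,-0.1,0,0,0,0],[1,0,0,0,0,0,0]]}}

```text
time: 11.22
ee_pos: [573.0, 6.3, 185.5]
tool_rot: [0.682, 0.057, 0.727, -0.053]
wrist_force: [-5.1, 2.9, -1.4]
width: 11.1
```

```bash
python3 - <<'E'
from pr import *
rep(); inbath()
s=optics.get_image("side")
crop(s,"pics/s8.png",230,150,410,285,4.2)
E
```

```text
t 11.225 ee [573.    6.3 185.5] F [-5.1  2.9 -1.4] M [ 0.43  0.87 -0.28] w 11.1
x axis [-0.062  0.01  -0.998] z axis [ 0.986  -0.1546 -0.0632] z yaw deg -8.91 q [0.   0.34 1.73 0.01 1.14 0.15]
[[-27.0, 129.1, 2.2], [-26.8, -126.9, 2.2], [-146.6, -126.9, 9.8], [-146.7, 129.1, 9.8], [-86.8, 1.1, 6.0]]
```

View pics/s8.png

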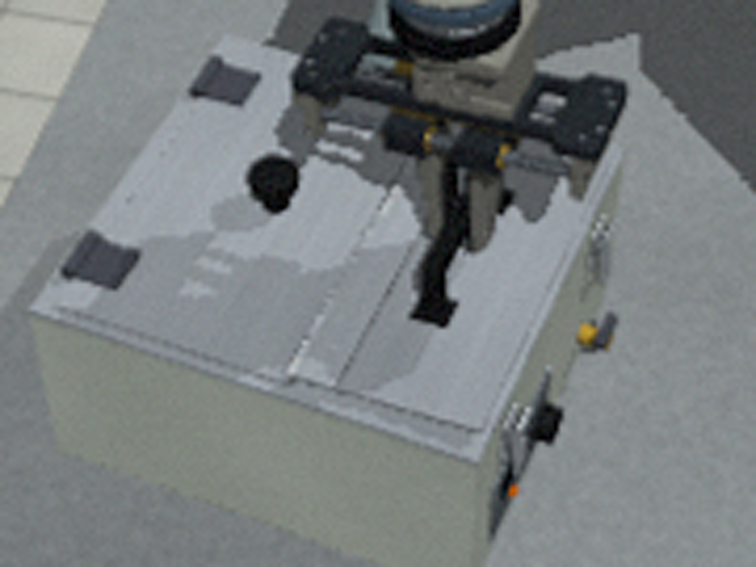

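>>> {"method": "servo_tool", "body": {"commands": [[1,-1,0.1,-1,0,0,-0.15],[1,0,0,-1,0,0,0],[1,0,0,0,0,0,0]]}}

```text
time: 11.65
ee_pos: [572.8, 5.9, 183.5]
tool_rot: [0.683, 0.057, 0.726, -0.054]
wrist_force: [-3.5, 0.4, -4.0]
width: 11.8
```

>>> {"method": "servo_tool", "body": {"commands": [[1,-0.3,0,-1,-0.14,-0.9,0],[1,-0.3,0,-1,-0.14,-0.9,0],[1,0,0,0,0,0,0]]}}

```text
time: 12.02
ee_pos: [572.4, 6.0, 181.8]
tool_rot: [0.695, 0.057, 0.715, -0.055]
wrist_force: [-2.2, 0.3, -1.5]
width: 11.4
```

```bash
python3 - <<'E'
from pr import *
rep(); inbath()
E
```

```text
t 12.025 ee [572.4   6.  181.8] F [-2.2  0.3 -1.5] M [-0.1   0.54 -0.16] w 11.4
x axis [-0.028  0.004 -1.   ] z axis [ 0.9872 -0.1572 -0.0281] z yaw deg -9.05 q [0.   0.32 1.76 0.01 1.09 0.16]
[[-26.4, 128.6, 0.6], [-26.9, -127.4, 0.6], [-146.8, -127.2, 4.0], [-146.4, 128.8, 4.0], [-86.6, 0.7, 2.3]]
```

>>> {"method": "servo_tool", "body": {"commands": [[1,-0.3,0,-1,-0.14,-0.9,0],[1,-0.3,0,-1,-0.13,-0.88,0],[1,0,0,0,0,0,0]]}}

```text
time: 12.4
ee_pos: [572.0, 6.0, 179.9]
tool_rot: [0.706, 0.056, 0.704, -0.056]
wrist_force: [-3.4, -1.3, 1.5]
width: 11.6
```

```bash
python3 - <<'E'
from pr import *
rep(); inbath()
E
```

```text
t 12.4 ee [572.    6.  179.9] F [-3.4 -1.3  1.5] M [-0.11  0.7  -0.17] w 11.6
x axis [ 0.004 -0.    -1.   ] z axis [ 0.9876 -0.1572  0.0036] z yaw deg -9.04 q [ 0.01  0.31  1.79 -0.    1.05  0.17]
[[-26.2, 128.6, 0.7], [-26.7, -127.4, 0.6], [-146.7, -127.2, 0.2], [-146.2, 128.8, 0.3], [-86.4, 0.7, 0.4]]
```

>>> {"method": "servo_tool", "body": {"commands": [[1,0,0,-0.5,0,0,0],[1,0,0,-0.5,0,0,0],[1,0,0,0,0,0,0]]}}

```text
time: 12.78
ee_pos: [571.7, 6.1, 179.5]
tool_rot: [0.706, 0.056, 0.704, -0.056]
wrist_force: [-8.0, -0.1, 10.3]
width: 11.5
```

```bash
python3 - <<'E'
from pr import *
rep(); inbath()
E
```

```text
t 12.775 ee [571.7   6.1 179.5] F [-8.  -0.1 10.3] M [-0.09  1.39 -0.16] w 11.5
x axis [ 0.002  0.    -1.   ] z axis [ 0.9875 -0.1574  0.0021] z yaw deg -9.06 q [0.01 0.31 1.79 0.   1.05 0.17]
[[-26.4, 128.6, 0.2], [-26.9, -127.4, 0.1], [-146.9, -127.2, -0.1], [-146.4, 128.8, -0.1], [-86.7, 0.7, 0.0]]
```

>>> {"method": "servo_tool", "body": {"commands": [[1,-0.3,0,-0.5,0,0,0],[1,0,0,-0.5,0,0,0],[1,0,0,0,0,0,0],[1,0,0,0,0,0,0]]}}

```text
time: 13.28
ee_pos: [571.7, 6.1, 179.5]
tool_rot: [0.706, 0.056, 0.704, -0.056]
wrist_force: [-9.6, -1.3, 19.6]
width: 11.4
```

```bash
python3 - <<'E'
from pr import *
rep(); inbath()
s=optics.get_image("side")
crop(s,"pics/s9.png",240,150,400,280,5)
w=optics.get_image("wrist"); cv2.imwrite("pics/w9.png",w["color"][:,:,::-1])
C=b2w([(-27,128,163),(-27,-128,163),(-147,-128,163),(-147,128,163)])
print("pred home side",proj(s,C).round(1).tolist()); print("wrist",proj(w,C).round(1).tolist())
B=b2w([(-150,140,160),(-150,-140,160),(-55,132,173),(-55,-132,173)])
print("bath front, lap: side",proj(s,B).round(1).tolist(),"wrist",proj(w,B).round(1).tolist())
E
```

```text
t 13.275 ee [571.7   6.1 179.5] F [-9.6 -1.3 19.6] M [-0.05  1.75 -0.18] w 11.4
x axis [ 0.003  0.    -1.   ] z axis [ 0.9875 -0.1574  0.003 ] z yaw deg -9.06 q [0.01 0.31 1.79 0.   1.05 0.17]
[[-26.4, 128.6, 0.2], [-26.9, -127.4, 0.1], [-146.9, -127.1, -0.3], [-146.4, 128.9, -0.1], [-86.7, 0.7, -0.0]]
pred home side [[300.1, 239.0], [336.2, 174.3], [375.9, 185.5], [344.5, 253.5]]
wrist [[443.5, 2.5], [408.9, 399.2], [243.7, 399.7], [207.3, 2.9]]
bath front, lap: side [[344.0, 258.3], [378.1, 183.7], [309.6, 241.1], [345.9, 173.5]] wrist [[201.0, -22.1], [241.8, 408.9], [392.7, -13.0], [372.0, 416.3]]
```

View pics/s9.png

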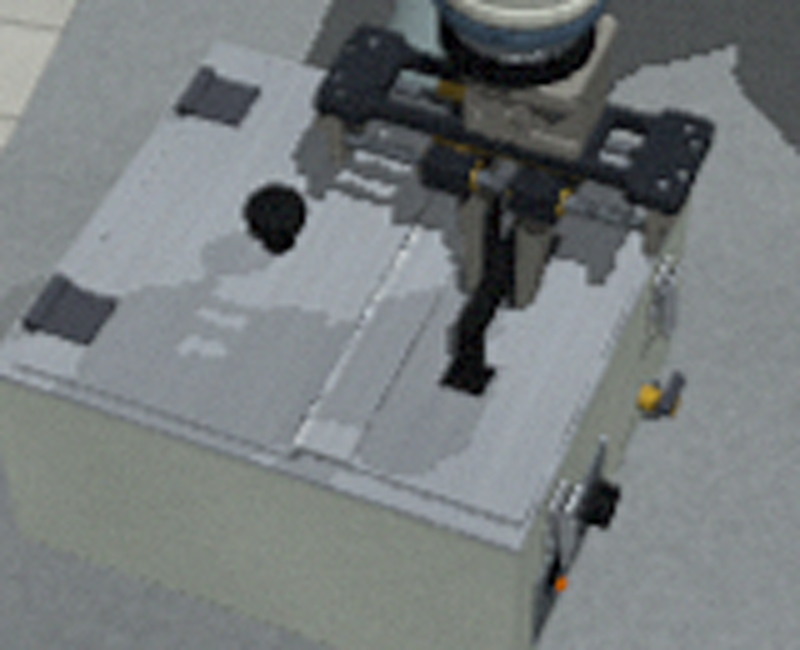

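View pics/w9.png

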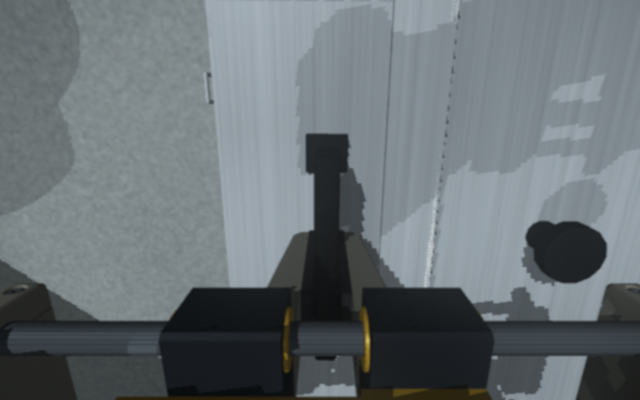

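>>> {"method": "servo_tool", "body": {"commands": [[1,0,0,0,0,0,0],[1,0,0,0,0,0,0],[1,0,0,0,0,0,0],[1,0,0,0,0,0,0]]}}

```text
time: 13.88
ee_pos: [571.8, 6.1, 179.5]
tool_rot: [0.706, 0.056, 0.704, -0.056]
wrist_force: [-9.5, 0.2, 18.1]
width: 11.7
```

```bash
python3 - <<'E'
from pr import *
rep(); inbath()
d=optics.get_image("top"); cv2.imwrite("pics/t9.png",d["color"][:,:,::-1])
E
```

```text
t 13.875 ee [571.8   6.1 179.5] F [-9.5  0.2 18.1] M [-0.07  1.8  -0.17] w 11.7
x axis [ 0.003  0.    -1.   ] z axis [ 0.9875 -0.1573  0.003 ] z yaw deg -9.05 q [0.01 0.31 1.79 0.   1.05 0.17]
[[-26.4, 128.6, 0.2], [-26.9, -127.4, 0.1], [-146.9, -127.1, -0.3], [-146.4, 128.9, -0.1], [-86.6, 0.7, -0.0]]
```

View pics/t9.png

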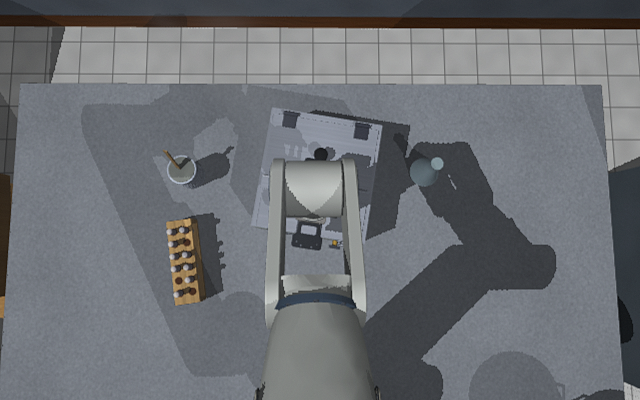

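The top view shows the tin (181,170), rack (185,260) and flask (427,170) at their original pixel positions. The force and pose are steady, so I'm handing in.

```bash
python3 -c "
from plant import ticket
print(ticket.hand_in())"
```

```text
the job is handed in; nothing more can be done
None
```

The strip is in place under the lap, against the step, and I handed in at about 14 s with the arm still gripping it and pressing it down.

I gripped it by the handle and brought its rear edge in under the lap, tilted about 3.5° so that it cleared the seal. I pushed it in until it touched the step, then levelled it and pressed it flat.

**Last checks:**
- **Position:** from the arm's pose and my camera fit of the bath, the strip's centre is at bath x = -86.6, y = +0.7 mm. Home is -87, 0. It is square to within about 0.1°, at rim height.
- **Pressed flat:** the wrist force is about 18 N down. The height stayed the same between 10 and 19 N, so it looks fully bottomed. I could not see the seal itself under the strip.
- **Cover:** in the side and wrist views the lap edge is where it should be for a shut cover.
- **Bystanders:** the rack, flask and tin are where they stood.

**Small discrepancies:**
- At first contact the -y end touched the step slightly early, and the upward force on the strip rose by about 3 N. I backed off 1 mm and turned the strip 0.15° before lowering it.
- About 9.5 N of push towards the step remains.
- The top-only and side-only camera fits of the bath differ by about 3 mm in y. I used the combined fit.

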